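Build a level rest from two tapered offcuts for a piece of square tube

TASK

The short square-tube offcut needs a level rest before it can be marked out. Leave the broad dark tapered offcut where it stands, set the smaller pale tapered offcut on top of its slope, turned so that the two tapers cancel and the pale top comes out level, and let go of it; then lay the tube flat and lengthwise along the middle of the pale offcut, so that the stack stands by itself with the tube level. Leave everything else on the table where it is.

Things in the scene. Friction and masses are not known exactly. Their poses are not given: they have to be found in the camera images.
- base_top (a point): middle of the sloping top of the broad dark wooden offcut, the bottom of the stack (loose, 0.45 kg, about 136 x 94 mm in plan with irregular trimmed corners, level underside on the table). This point is 42 mm above its underside. Its z axis is square to the sloping top, its x axis points up the slope, along the length; the slope is 10 degrees: about 30 mm high at the thin end (-x), 54 mm at the thick end (+x).
- wedge_center (a point): centre of the smaller pale tapered wooden offcut (loose, about 0.14 kg, 105 mm long, 50 mm wide between its parallel upright sides, which are the sides to grip; ends cut askew). The point is 17.5 mm above the flat underside, midway along and across. x points along its length to the thick end, y across its width, z is square to the underside (up at the start). The top rises at 10 degrees to +x: 26 mm thick at the thin end, 35 mm in the middle, 44 mm at the thick end.
- wedge_top (a point): middle of the sloping top of the pale tapered offcut, 35 mm above the middle of its underside (17.5 mm beyond point wedge_center along that point's z); z is square to the sloping top, so it is upright when this top is level; x points up the slope to the thick end.
- tube_center (a point): centre of the rusty square-tube offcut (loose, about 0.3 kg, 112 mm long, 40 x 40 mm outside, hollow, 2 mm walls), lying on one flat; 20 mm above its underside. x points along its length, y across, z up.
- angle_off: bystander, rusty steel angle offcut, loose on the table, to be left where it is; origin under its middle
- block_small: bystander, small softwood block, loose on the table, to be left where it is; origin under its middle
- pencil: bystander, flat red pencil, loose on the table, to be left where it is; origin under its middle
- try_square: bystander, try square, loose on the table, to be left where it is; origin under its middle
- pipe_off: bystander, grey pipe offcut standing on end, loose on the table, to be left where it is; origin under its middle
There are look-alikes about, which are no part of the job. Leave any blue or purple look-alike of the part that bears tube_center alone.

How it is judged:
On the way:
1. the pale offcut rests, let go, on the dark one with its top level (within 5 degrees) and near its middle (within 30 mm) (contact force between wedge and base above 0.3 N and horizontal distance between wedge_top and base_top below 0.03 m and angle between wedge_top's own z axis and vertical below 0.09 rad and contact force between the fingers and wedge below 0.1 N and linear speed of wedge below 0.02 m/s), for 0.2 s.
At the end, for the whole second after the job is handed in: Pale offcut on the dark one: middles within 30 mm, its top level within 5 degrees. Tube on the pale offcut alone: level within 5 degrees, lengthwise within 20 degrees, centred within 25 mm. All released and at rest, the dark offcut within 40 mm of its start (contact force between wedge and base above 0.3 N and horizontal distance between wedge_top and base_top below 0.03 m and angle between wedge_top's own z axis and vertical below 0.09 rad and contact force between tube and wedge above 0.5 N and contact force between tube and base below 0.1 N and horizontal distance between tube_center and wedge_top below 0.025 m and angle between the x axis of tube_center and the x axis of wedge_top, either way round below 0.35 rad and angle between tube_center's own x axis and vertical between 1.48 and 1.662 rad and linear speed of each of tube, wedge below 0.02 m/s and distance of base_top from where it was at the start of the episode below 0.04 m); the robot touches nothing.
It fails at once if a bystander is moved by more than 30 mm (distance of any of angle_off, block_small, pencil, try_square, pipe_off from where it was at the start of the episode above 0.03 m).
It also fails if it takes over 64 s, if anything falls off the work surface, if the arm or the gripper's body presses on something with over 40 N, if the wrist force passes 120 N, or if a joint passes its speed limit or range.

ROBOT

A 7-joint arm with a two-finger parallel gripper is mounted at the origin on the work surface; the furniture and walls round the work are solid. World frame = base frame: x ahead of the robot, y to its left, z up, the work surface at z = 0. Lengths are in m, angles in rad, forces in N, time in s.
With the tool pointing down it reaches from about 0.425 to 0.95 m from the base axis. Payload 4.7 kg.
Tool frame: the origin (TCP) lies at the very end of the fingers, on their centre line; the grasp point (between the pads) lies 19 mm behind it; x points along the fingers, z is the direction in which the jaws open and shut, and the axes are right-handed (so a half turn about x gives the same grasp; the last joint's range is limited). The gripper opens to 87 mm and grips with 3 to 60 N. Pads are 19 mm wide; open, the fingers measure 117 mm over their backs; the gripper's body (75 mm by 190 mm) begins 51 mm behind the grasp point.
Start: joints at [-1.174, 0.469, -0.049, 1.532, 0.024, 1.141, -0.082], TCP at [0.279, 0.615, 0.223] pointing down, gripper open.
Joint ranges: [-2.59, 2.59], [-0.33, 1.99], [-1.39, 1.29], [0.1, 2.45], [-1.04, 4.18], [0.21, 1.99], [-2.66, 2.66]. Speed limits (rad/s): [2.57, 2.57, 3.14, 3.14, 3.14, 3.14, 3.14].

INTERFACE

Orientations are given as a rotation vector (axis times angle).
In Python, from workcell import r, eyes, order gives the robot as it stands. The module is installed in compiled form; this text tells all that it offers.
- The arm moves only by the tool arm_command, never from a script. Its argument "commands" is a list of rows, each a list of 3 entries, a list of its own where there are three numbers: the turn, a rotation vector about the tool's x, y, z in rad, then the shift along the tool's x, y, z in mm, then the finger opening in mm, from 0 to 87. In form: [[[ax, ay, az], [x, y, z], fingers], ...]. A call has 1 to 20 rows; each row shifts and turns the pose as measured when the row begins, along the tool's axes as they then stand; what a row does not reach is not made up. A row lasts 1/12 s, in which the tool goes at most 41.7 mm and 7.16 degrees, less where a joint would pass 70% of its speed; a pose out of reach is approached as far as the arm can. A call with a gripper value outside its range is refused whole. The fingers move at their own pace and stop on an object; the grip force is fixed at half the most. Time passes only in rows, so rows that do not move let the fingers close. It gives the time, the measured TCP pose, the force and the opening at its end, in the units of the state.
- r.observe(): the state, without advancing time (a new reading comes with each control period).
- eyes.read_camera(name): name is "side" or "top"; returns (picture, depth): 400x640x3 uint8, blue, green, red; 400x640 float32, m along the optical axis (not along the pixel's ray), 0 where there is no reading.
- eyes.camera_info(name): a dict with "fx", "fy", "cx", "cy" (pixels), "R" (3x3) and "t" (3): a world point X has camera coordinates R X + t. Camera axes: x right, y down, z forward; pixel columns grow to the right and rows downward; lengths in m; the calibration is good to about 2 mm. A picture is of the moment at which its call begins. camera_info takes no time and is no camera call.
- order.hand_in(): hands the job in, once; it reports no verdict.
The state is a dict: "clock": time; "q": joint angles; "dq": joint speeds; "effort": joint torques, N m; "eef_pos": TCP position; "orientation": TCP orientation; "force": force on the tool from outside, world axes, zero at the start; "wrist_torque": the same for the moment, N m; "width": opening from 0.0 (shut) to 1.0 (fully open).
Only numpy, scipy, OpenCV 4.12 (cv2) and the standard library are available. Lean on these libraries where they do the work, as an engineer would, in place of code of your own. Each camera call takes 0.05 s, during which the arm holds its last target.

## Working session

There is one attempt and no reset: what is moved stays moved. The work goes in short steps, Python scripts to look and compute and a tool call to move; the robot and the scene stay as the last step left them, time stands still between calls to the robot, and variables do not carry over. Pictures are saved under pics/ and viewed, and the job is handed in when it is done.

Besides the shell and the picture viewer there is one more tool, called after "Emit:" as name(argument=value, ...) on one line, values as JSON. arm_command: Moves the arm, as the interface text tells. Its arguments: {"type":"object","properties":{"commands":{"type":"array"}},"required":["commands"]}

```bash
mkdir -p pics
python3 - <<'E'
from workcell import r,eyes,order
import cv2,numpy as np
s=r.observe();print({k:np.round(v,3) for k,v in s.items()})
for n in("side","top"):
    p,d=eyes.read_camera(n);cv2.imwrite(f"pics/{n}0.png",p);np.savez(f"{n}0.npz",p=p,d=d)
    i=eyes.camera_info(n);print(n,{k:np.round(v,3) for k,v in i.items()},(d>0).mean())
E
```

```text
{'clock': np.float64(0.0), 'q': array([-1.174,  0.469, -0.049,  1.534,  0.024,  1.141, -0.082]), 'dq': array([ 0.002,  0.   , -0.001, -0.002,  0.002, -0.   , -0.001]), 'effort': array([-0.0000e+00, -5.0797e+01, -8.1000e-02, -2.3616e+01, -6.1000e-02,
        3.8000e-02,  0.0000e+00]), 'eef_pos': array([0.279, 0.614, 0.221]), 'orientation': array([-0.891,  1.383,  0.889]), 'force': array([ 0.463, -0.341, -0.32 ]), 'wrist_torque': array([ 0.005,  0.008, -0.001]), 'width': np.float64(1.002)}
side {'fx': np.float64(468.471), 'fy': np.float64(468.471), 'cx': np.float64(322.087), 'cy': np.float64(202.373), 'R': array([[ 0.897, -0.442, -0.007],
       [-0.297, -0.591, -0.75 ],
       [ 0.327,  0.675, -0.661]]), 't': array([-0.475,  0.208,  1.178])} 0.98228515625
top {'fx': np.float64(431.875), 'fy': np.float64(431.875), 'cx': np.float64(312.158), 'cy': np.float64(202.382), 'R': array([[-0.014, -1.   , -0.005],
       [-0.988,  0.014, -0.156],
       [ 0.156,  0.003, -0.988]]), 't': array([-1.000e-03,  5.230e-01,  1.226e+00])} 0.99603515625
```

View pics/side0.png

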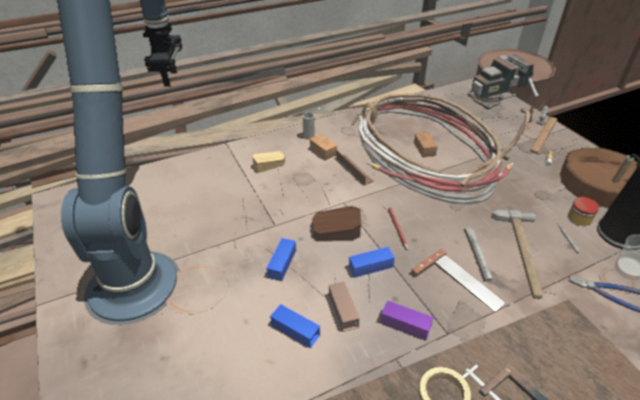

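View pics/top0.png

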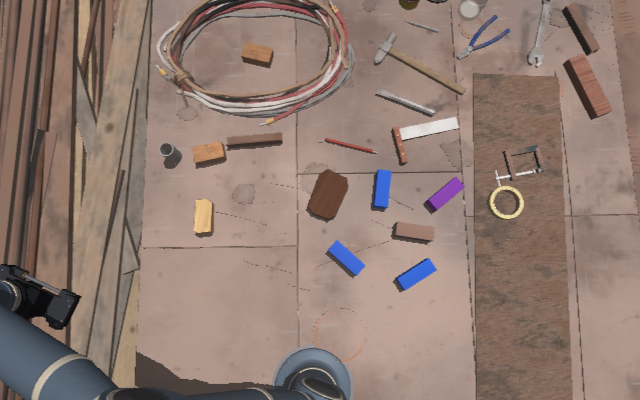

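The top view shows the dark base at (328,194), the pale wedge at (203,217) and the rusty tube at (413,232), with blue and purple decoys around the tube. Next I'll measure their poses using depth.

```bash
cat > h.py <<'E'
from workcell import r,eyes,order
import cv2,numpy as np
def cloud(n,d):
    i=eyes.camera_info(n);v,u=np.mgrid[:400,:640]
    c=np.stack([(u-i['cx'])/i['fx']*d,(v-i['cy'])/i['fy']*d,d],-1)
    return (c-i['t'])@i['R']
def seg(n,p,d,box,zlo=0.008,zhi=0.2):
    P=cloud(n,d);m=(d>0)&(P[...,0]>box[0])&(P[...,0]<box[1])&(P[...,1]>box[2])&(P[...,1]<box[3])&(P[...,2]>zlo)&(P[...,2]<zhi)
    m=m.astype(np.uint8);k,l,st,ce=cv2.connectedComponentsWithStats(m)
    j=1+np.argmax(st[1:,4]);return P,l==j
E
python3 - <<'E'
from h import *
for n in("top","side"):
    z=np.load(n+"0.npz");p,d=z['p'],z['d'];P=cloud(n,d)
    if n=="top":
        C={k:P[v,u] for k,(u,v) in dict(base=(328,194),wedge=(203,217),tube=(413,231),b1=(382,190),b2=(346,258),b3=(416,274),pur=(445,194),pipe=(168,155),blk=(209,153),ang=(255,140)).items()}
        for k in C:print(k,C[k].round(3))
    for k in("base","wedge","tube"):
        c=C[k];_,m=seg(n,p,d,(c[0]-.08,c[0]+.08,c[1]-.08,c[1]+.08))
        Q=P[m];print(n,k,len(Q),"z",np.percentile(Q[:,2],[2,50,98]).round(3),"mean",Q.mean(0).round(3),cv2.minAreaRect((Q[:,:2]*1000).astype(np.float32)))
        # top plane fit: robust
        T=Q[Q[:,2]>0.02]
        for _ in range(15):
            A=np.c_[T[:,:2],np.ones(len(T))];co=np.linalg.lstsq(A,T[:,2],rcond=None)[0];e=T[:,2]-A@co
            T=T[abs(e)<max(.0025,1.5*e.std())]
        g=-co[:2]; print("   plane",co.round(3),"slope deg",np.degrees(np.arctan(np.hypot(*co[:2]))).round(1),"up-dir deg",np.degrees(np.arctan2(co[1],co[0])).round(1),len(T), "rect",cv2.minAreaRect((T[:,:2]*1000).astype(np.float32)),"resid",e.std().round(4))
    # table level
    t=P[(abs(P[...,0]-.6)<.2)&(abs(P[...,1])<.3)&(abs(P[...,2])<.008)];print(n,"table",np.median(t[:,2]).round(4))
for n in("top","side"):
    p=cv2.imread(f"pics/{n}0.png"); a=p[150:290,180:460] if n=="top" else p[130:340,230:440]
    cv2.imwrite(f"pics/{n}0z.png",cv2.resize(a,None,fx=2.8,fy=2.8,interpolation=cv2.INTER_CUBIC))
E
```

```text
base [ 0.547 -0.055  0.043]
wedge [0.485 0.313 0.034]
tube [ 0.435 -0.3    0.038]
b1 [ 0.556 -0.214  0.042]
b2 [ 0.359 -0.103  0.041]
b3 [ 0.311 -0.301  0.046]
pur [ 0.542 -0.398  0.043]
pipe [0.661 0.407 0.083]
blk [0.676 0.298 0.044]
ang [0.726 0.166 0.006]
top base 1363 z [0.026 0.042 0.054] mean [ 0.546 -0.055  0.041] ((546.0983276367188, -55.74763488769531), (92.80615234375, 134.5373992919922), 66.88782501220703)
   plane [ 0.161 -0.067 -0.05 ] slope deg 9.9 up-dir deg -22.7 892 rect ((546.0701293945312, -53.66075897216797), (92.20879364013672, 134.21327209472656), 64.67304229736328) resid 0.0014
top wedge 630 z [0.011 0.034 0.045] mean [0.487 0.311 0.033] ((488.84912109375, 313.63800048828125), (102.58847045898438, 52.30659866333008), 0.3079218566417694)
   plane [-0.165  0.015  0.111] slope deg 9.4 up-dir deg 174.7 389 rect ((489.9399719238281, 313.4001770019531), (100.5771713256836, 50.1382942199707), 0.9846077561378479) resid 0.0013
top tube 568 z [0.014 0.04  0.045] mean [ 0.433 -0.305  0.039] ((434.82464599609375, -305.9910888671875), (111.17903137207031, 40.82453918457031
[... 597 characters left out ...]
.009 0.03  0.045] mean [0.484 0.305 0.029] ((491.5594482421875, 312.7242126464844), (106.05338287353516, 57.1323356628418), 2.5333526134490967)
   plane [-0.167  0.028  0.107] slope deg 9.6 up-dir deg 170.6 187 rect ((490.0668640136719, 313.3272705078125), (53.534515380859375, 101.92568969726562), 89.16858673095703) resid 0.0013
side tube 814 z [0.011 0.039 0.043] mean [ 0.433 -0.307  0.036] ((435.5449523925781, -304.46551513671875), (112.8354263305664, 41.04347229003906), 80.0413818359375)
   plane [ 0.019 -0.007  0.029] slope deg 1.2 up-dir deg -19.5 554 rect ((435.5629577636719, -304.4754333496094), (112.62673950195312, 40.528743743896484), 80.3195571899414) resid 0.0012
side table -0.001
```

```bash
cat >> h.py <<'E'
from scipy.spatial.transform import Rotation as Ro
def Rt(jawyaw,tilt=None):
    """tool down, jaw axis at yaw deg; tilt=(axis_vec,deg) extra world rotation"""
    a=np.radians(jawyaw);x=np.array([0,0,-1.]);z=np.array([np.cos(a),np.sin(a),0]);y=np.cross(z,x)
    R=Ro.from_matrix(np.c_[x,y,z])
    if tilt is not None: R=Ro.from_rotvec(np.array(tilt[0])*np.radians(tilt[1]))*R
    return R
def go(pos,R,flip=True):
    s=r.observe();C=Ro.from_rotvec(s['orientation'])
    c=[R]+([R*Ro.from_rotvec([np.pi,0,0])] if flip else [])
    R=min(c,key=lambda q:(C.inv()*q).magnitude())
    dp=np.array(pos)-s['eef_pos']
    print("clock",s['clock'],"pos",s['eef_pos'].round(4),"w",round(float(s['width']),3),"F",s['force'].round(1),"q",s['q'].round(2))
    print("tool axes\n",C.as_matrix().round(2))
    dr=(C.inv()*R).as_rotvec()
    print("rot needed (tool) ",dr.round(4),"|deg|",np.degrees(np.linalg.norm(dr)).round(1))
    print("shift now-axes mm",(C.inv().apply(dp)*1000).round(1),"shift target-axes mm",(R.inv().apply(dp)*1000).round(1))
E
python3 - <<'E'
from h import *
go([.489,.3135,.12],Rt(90.7))
E
```

```text
clock 0.1 pos [0.2786 0.6142 0.2216] w 0.997 F [ 0.4 -0.5  0.1] q [-1.17  0.47 -0.05  1.53  0.02  1.14 -0.08]
tool axes
 [[-0.   -0.91  0.41]
 [-0.    0.41  0.91]
 [-1.   -0.   -0.  ]]
rot needed (tool)  [-4.38e-01 -1.80e-03 -4.00e-04] |deg| 25.1
shift now-axes mm [ 101.9 -315.8 -186.8] shift target-axes mm [ 101.6 -206.7 -303.3]
```

View pics/top0z.png

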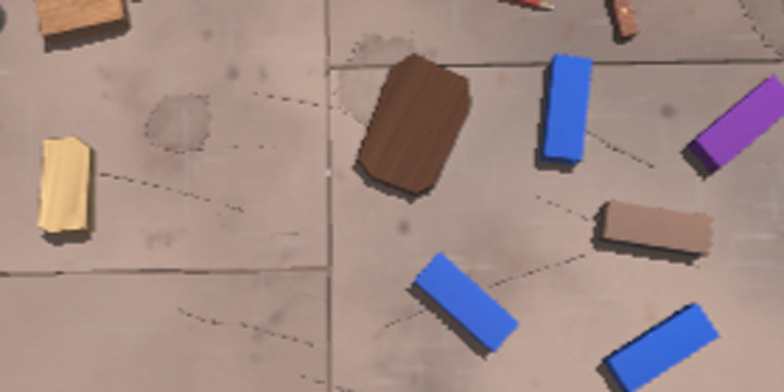

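View pics/side0z.png

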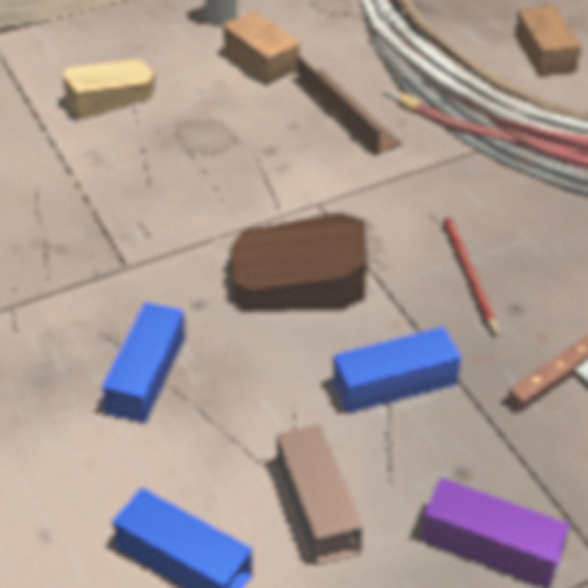

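The zooms confirm it: the wedge's thick end faces -x (the robot), and the base's upslope direction is about -23° yaw. Moving above the wedge now.

Emit:
arm_command(commands=[[[-0.11,0,0],[0,0,0],87],[[-0.11,0,0],[0,0,0],87],[[-0.11,0,0],[0,0,0],87],[[-0.108,0,0],[0,0,0],87],[[0,0,0],[0,-20,-30],87],[[0,0,0],[0,-20,-30],87],[[0,0,0],[0,-20,-30],87],[[0,0,0],[0,-20,-30],87],[[0,0,0],[0,-20,-30],87],[[0,0,0],[0,-20,-30],87],[[0,0,0],[0,-20,-30],87],[[0,0,0],[0,-20,-30],87],[[0,0,0],[0,-20,-30],87],[[0,0,0],[20,-20,-30],87],[[0,0,0],[20,0,0],87],[[0,0,0],[20,0,0],87],[[0,0,0],[0,0,0],87]])

```text
clock: 1.52
eef_pos: [0.4945, 0.3046, 0.1523]
orientation: [-1.242, 1.206, 1.237]
force: [-0.9, -1.0, 0.3]
width: 0.998
```

Run:
```python
from h import *
go([.489,.3135,.009],Rt(90.7))
```

```text
clock 1.5167 pos [0.4945 0.3046 0.1523] w 0.998 F [-0.9 -1.   0.3] q [-0.59  0.39 -0.04  1.83  0.03  0.94  0.96]
tool axes
 [[-0.01 -1.   -0.04]
 [-0.01 -0.04  1.  ]
 [-1.    0.01 -0.01]]
rot needed (tool)  [ 0.0252 -0.0119 -0.0081] |deg| 1.7
shift now-axes mm [143.2   4.   10.8] shift target-axes mm [143.3   5.4   9. ]
```

Emit:
arm_command(commands=[[[0.025,-0.012,-0.008],[0,0,0],87],[[0,0,0],[0,5,9],87],[[0,0,0],[25,0,0],87],[[0,0,0],[25,0,0],87],[[0,0,0],[25,0,0],87],[[0,0,0],[0,0,0],87]])

```text
clock: 2.02
eef_pos: [0.4891, 0.3233, 0.0818]
orientation: [-1.215, 1.187, 1.22]
force: [-0.8, -0.8, -0.2]
width: 0.996
```

Run:
```python
from h import *
go([.489,.3135,.009],Rt(90.7))
```

```text
clock 2.0167 pos [0.4891 0.3233 0.0818] w 0.996 F [-0.8 -0.8 -0.2] q [-0.62  0.48 -0.05  1.89  0.02  0.76  0.91]
tool axes
 [[ 0.01 -1.   -0.01]
 [ 0.01 -0.01  1.  ]
 [-1.   -0.01  0.01]]
rot needed (tool)  [0.0027 0.0116 0.0083] |deg| 0.8
shift now-axes mm [ 72.7   0.8 -10.6] shift target-axes mm [72.8  0.2 -9.8]
```

Emit:
arm_command(commands=[[[0,0,0],[0,0,0],87],[[0.003,0.01,0.007],[0,0,-9],87],[[0,0,0],[0,0,0],87],[[0,0,0],[20,0,0],87],[[0,0,0],[20,0,0],87],[[0,0,0],[0,0,0],87],[[0,0,0],[0,0,0],87]])

```text
clock: 2.6
eef_pos: [0.4938, 0.3221, 0.0528]
orientation: [-1.218, 1.181, 1.216]
force: [-0.3, 0.9, 0.4]
width: 0.998
```

Run:
```python
from h import *
go([.489,.3135,.009],Rt(90.7))
```

```text
clock 2.6 pos [0.4938 0.3221 0.0528] w 0.998 F [-0.3  0.9  0.4] q [-0.62  0.52 -0.04  1.9   0.03  0.7   0.91]
tool axes
 [[ 0.02 -1.   -0.02]
 [ 0.01 -0.02  1.  ]
 [-1.   -0.02  0.01]]
rot needed (tool)  [0.0034 0.0132 0.0154] |deg| 1.2
shift now-axes mm [43.6  5.6 -9.1] shift target-axes mm [43.8  4.9 -8.5]
```

Emit:
arm_command(commands=[[[0,0,0],[0,0,0],87]])

```text
clock: 2.68
eef_pos: [0.4943, 0.3223, 0.0541]
orientation: [-1.218, 1.179, 1.215]
force: [0.5, -0.8, 0.1]
width: 0.999
```

Emit:
arm_command(commands=[[[0,0,0],[0,0,0],87]])

```text
clock: 2.77
eef_pos: [0.4951, 0.3228, 0.0556]
orientation: [-1.218, 1.177, 1.214]
force: [-0.0, -0.8, -0.6]
width: 0.998
```

Emit:
arm_command(commands=[[[0,0.013,0.015],[0,5,-8],87],[[0,0,0],[0,0,0],87]])

```text
clock: 2.93
eef_pos: [0.4908, 0.3147, 0.0577]
orientation: [-1.22, 1.196, 1.218]
force: [-0.5, -0.3, 0.2]
width: 1.001
```

Emit:
arm_command(commands=[[[0,0,0],[0,0,0],87]])

```text
clock: 3.02
eef_pos: [0.4911, 0.3148, 0.0584]
orientation: [-1.22, 1.195, 1.218]
force: [-0.8, -0.4, -0.1]
width: 0.996
```

Emit:
arm_command(commands=[[[0,0,0],[17,1,-1],87],[[0,0,0],[17,1,-1],87],[[0,0,0],[14,1,-1],87]])

```text
clock: 3.27
eef_pos: [0.4922, 0.3141, 0.014]
orientation: [-1.219, 1.184, 1.213]
force: [-0.1, -0.5, 0.0]
width: 1.001
```

Run:
```python
from h import *
go([.489,.3135,.009],Rt(90.7))
```

```text
clock 3.2667 pos [0.4922 0.3141 0.014 ] w 1.001 F [-0.1 -0.5  0. ] q [-0.61  0.57 -0.04  1.93  0.04  0.62  0.91]
tool axes
 [[ 0.01 -1.   -0.01]
 [ 0.01 -0.01  1.  ]
 [-1.   -0.01  0.01]]
rot needed (tool)  [0.0019 0.0098 0.0148] |deg| 1.0
shift now-axes mm [ 5.   3.3 -0.6] shift target-axes mm [ 5.   3.2 -0.6]
```

Emit:
arm_command(commands=[[[0,0.01,0.014],[6,4,-1],87],[[0,0.002,0.002],[1,0.5,0],50],[[0,0.002,0.002],[1,0.5,0],20],[[0,0.002,0.002],[1,0.5,0],20],[[0,0.002,0.002],[1,0.5,0],20],[[0,0,0],[1,0,0],20]])

```text
clock: 3.77
eef_pos: [0.4854, 0.3127, 0.0022]
orientation: [-1.223, 1.219, 1.222]
force: [-0.6, -0.0, -0.1]
width: 0.706
```

Run:
```python
from h import *
go([.489,.3135,.009],Rt(90.7))
```

```text
clock 3.7667 pos [0.4854 0.3127 0.0022] w 0.706 F [-0.6 -0.  -0.1] q [-0.62  0.59 -0.04  1.93  0.04  0.64  0.9 ]
tool axes
 [[-0.01 -1.   -0.01]
 [-0.01 -0.01  1.  ]
 [-1.    0.01 -0.01]]
rot needed (tool)  [ 0.0018 -0.011  -0.0109] |deg| 0.9
shift now-axes mm [-6.8 -3.6  0.7] shift target-axes mm [-6.8 -3.6  0.7]
```

Emit:
arm_command(commands=[[[0,-0.01,-0.01],[-7,-3.5,0.5],20],[[0,0,0],[0.5,0,0],20],[[0,0,0],[0.5,0,0],20],[[0,0,0],[0.5,0,0],20],[[0,0,0],[0.5,0,0],20],[[0,0,0],[0.5,0,0],20]])

```text
clock: 4.27
eef_pos: [0.4913, 0.3142, 0.0102]
orientation: [-1.219, 1.197, 1.217]
force: [-0.9, -0.5, 5.1]
width: 0.574
```

Run:
```python
from h import *
go([.489,.3135,.009],Rt(90.7))
```

```text
clock 4.2667 pos [0.4913 0.3142 0.0102] w 0.574 F [-0.9 -0.5  5.1] q [-0.61  0.58 -0.04  1.93  0.04  0.63  0.91]
tool axes
 [[ 0.   -1.   -0.01]
 [ 0.   -0.01  1.  ]
 [-1.   -0.    0.  ]]
rot needed (tool)  [0.0009 0.0031 0.0049] |deg| 0.3
shift now-axes mm [ 1.2  2.4 -0.7] shift target-axes mm [ 1.2  2.4 -0.7]
```

Gripped at 50 mm. Lifting.

Emit:
arm_command(commands=[[[0,0,0],[-15,0,0],20],[[0,0,0],[-30,0,0],20],[[0,0,0],[-30,0,0],20],[[0,0,0],[-30,0,0],20],[[0,0,0],[-15,0,0],20],[[0,0,0],[0,0,0],20]])

```text
clock: 4.77
eef_pos: [0.488, 0.3119, 0.1308]
orientation: [-1.22, 1.208, 1.221]
force: [0.3, 0.7, -1.8]
width: 0.569
```

```bash
cat >> h.py <<'E'
B=np.array([.5465,-.0552]);BY=-22.8  # base centre, upslope yaw
b=np.array([np.cos(np.radians(BY)),np.sin(np.radians(BY)),0]); l=np.array([-b[1],b[0],0])
E
python3 - <<'E'
from h import *
# wedge x at BY+180 ; jaw perpendicular. tilt: z axis leans downslope => rotate about l by -10deg (z->-b)
T=Rt(BY+90,(l,-10))
print("tool x wanted",T.as_matrix()[:,0].round(3), Ro.from_rotvec(l*np.radians(-10)).apply([0,0,1]).round(3),b)
n=Ro.from_rotvec(l*np.radians(-10)).apply([0,0,1])
und=np.array([*B,.042])+b*.006+np.array([0,0,.001])
t=Ro.from_rotvec(l*np.radians(-10)).apply(b)  # upslope unit
# wedge centre is 2.3mm to thick side of tcp => tcp is 2.3mm upslope of wedge mid
tcp=und+n*.0105+t*.0023
print("final tcp",tcp)
go(tcp+n*.08,T)
p,d=eyes.read_camera("side");cv2.imwrite("pics/s1.png",p)
E
```

```text
tool x wanted [ 0.16  -0.067 -0.985] [-0.16   0.067  0.985] [ 0.92186315 -0.38751559  0.        ]
final tcp [ 0.55243841 -0.05769628  0.05373987]
clock 4.7667 pos [0.488  0.3119 0.1308] w 0.569 F [ 0.3  0.7 -1.8] q [-0.61  0.41 -0.04  1.86  0.02  0.88  0.92]
tool axes
 [[-0.   -1.   -0.01]
 [-0.   -0.01  1.  ]
 [-1.    0.   -0.  ]]
rot needed (tool)  [ 0.4108  0.0322 -0.1753] |deg| 25.7
shift now-axes mm [  -0.8  -46.7 -364.9] shift target-axes mm [  31.1 -186.2 -315.7]
```

View pics/s1.png

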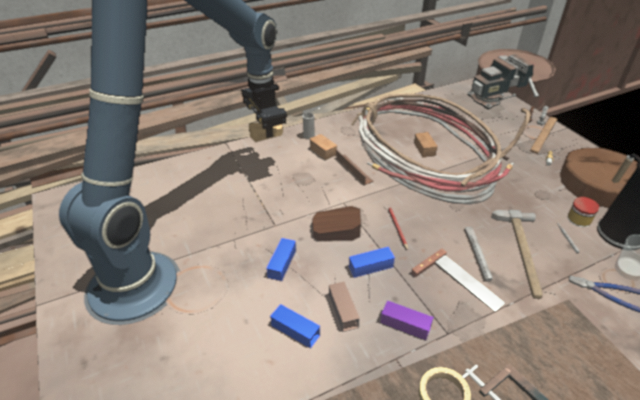

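The wedge is held in the gripper at (266,130) in the side view. Moving over the base, then rotating and tilting it.

Emit:
arm_command(commands=[[[0,0,0],[-1,-3,-20],20],[[0,0,0],[0,-5,-36],20],[[0,0,0],[0,-5,-36],20],[[0,0,0],[0,-5,-36],20],[[0,0,0],[0,-5,-36],20],[[0,0,0],[0,-5,-36],20],[[0,0,0],[0,-5,-36],20],[[0,0,0],[0,-5,-36],20],[[0,0,0],[0,-5,-36],20],[[0,0,0],[0,-5,-36],20],[[0.082,0.006,-0.035],[0,0,-10],20],[[0.082,0.006,-0.035],[0,0,0],20],[[0.082,0.006,-0.035],[0,0,0],20],[[0.082,0.006,-0.035],[0,0,0],20],[[0.082,0.006,-0.035],[0,0,0],20],[[0,0,0],[0,0,0],20]])

```text
clock: 6.15
eef_pos: [0.5251, -0.0623, 0.1007]
orientation: [-0.995, 1.316, 0.783]
force: [-0.5, 0.2, -0.7]
width: 0.57
```

```bash
cat >> h.py <<'E'
T=Rt(BY+90,(l,-10)); Q=Ro.from_rotvec(l*np.radians(-10)); n=Q.apply([0,0,1]); t=Q.apply(b)
W=np.array([.55244,-.0577,.05374])
E
python3 - <<'E'
from h import *
go(W+n*.04,T)
E
```

```text
clock 6.15 pos [ 0.5251 -0.0623  0.1007] w 0.57 F [-0.5  0.2 -0.7] q [-0.18  0.33  0.2   2.1   0.02  0.6   1.15]
tool axes
 [[ 0.12 -0.91  0.4 ]
 [-0.08  0.4   0.91]
 [-0.99 -0.14 -0.02]]
rot needed (tool)  [-0.0147 -0.0247 -0.0339] |deg| 2.5
shift now-axes mm [  9.4 -15.   15.3] shift target-axes mm [ 10.3 -14.9  14.9]
```

Emit:
arm_command(commands=[[[-0.012,-0.02,-0.03],[0,-14,14],20],[[0,0,0],[0,0,0],20]])

```text
clock: 6.32
eef_pos: [0.5411, -0.0546, 0.0993]
orientation: [-1.015, 1.281, 0.785]
force: [1.6, 0.0, -0.7]
width: 0.574
```

Run:
```python
from h import *
go(W+n*.02,T)
```

```text
clock 6.3167 pos [ 0.5411 -0.0546  0.0993] w 0.574 F [ 1.6  0.  -0.7] q [-0.18  0.34  0.19  2.09  0.01  0.57  1.16]
tool axes
 [[ 0.15 -0.91  0.39]
 [-0.07  0.38  0.92]
 [-0.99 -0.16 -0.01]]
rot needed (tool)  [ 0.003  -0.007  -0.0096] |deg| 0.7
shift now-axes mm [26.9 -3.8  1.7] shift target-axes mm [26.9 -3.5  1.6]
```

Emit:
arm_command(commands=[[[0.002,-0.007,-0.009],[12,-4,1.5],20],[[0,0,0],[12,0,0],20],[[0,0,0],[2,0,0],20]])

```text
clock: 6.57
eef_pos: [0.5475, -0.0567, 0.0712]
orientation: [-1.016, 1.275, 0.787]
force: [-0.0, 0.2, -1.4]
width: 0.571
```

Run:
```python
from h import *
go(W,T)
```

```text
clock 6.5667 pos [ 0.5475 -0.0567  0.0712] w 0.571 F [-0.   0.2 -1.4] q [-0.16  0.39  0.18  2.1  -0.    0.5   1.18]
tool axes
 [[ 0.15 -0.91  0.38]
 [-0.07  0.38  0.92]
 [-0.99 -0.17 -0.  ]]
rot needed (tool)  [ 0.0061 -0.0024 -0.0072] |deg| 0.6
shift now-axes mm [18. -2.  1.] shift target-axes mm [18.  -1.9  1. ]
```

Emit:
arm_command(commands=[[[0.004,-0.002,-0.007],[8,-2,1],20],[[0,0,0],[6,0,0],20],[[0,0,0],[1.5,0,0],20]])

```text
clock: 6.82
eef_pos: [0.5508, -0.0584, 0.0531]
orientation: [-1.015, 1.275, 0.782]
force: [-5.6, 0.7, 14.2]
width: 0.573
```

Run:
```python
from h import *
go(W,T)
```

```text
clock 6.8167 pos [ 0.5508 -0.0584  0.0531] w 0.573 F [-5.6  0.7 14.2] q [-0.15  0.43  0.17  2.1  -0.01  0.46  1.19]
tool axes
 [[ 0.15 -0.91  0.39]
 [-0.07  0.38  0.92]
 [-0.99 -0.17 -0.  ]]
rot needed (tool)  [ 0.0024 -0.0027 -0.0044] |deg| 0.3
shift now-axes mm [-0.4 -1.4  1.3] shift target-axes mm [-0.4 -1.3  1.3]
```

It makes contact at the expected height, so I'm releasing it.

Emit:
arm_command(commands=[[[0,0,0],[-1,0,0],20],[[0,0,0],[0,0,0],60],[[0,0,0],[0,0,0],70],[[0,0,0],[0,0,0],70],[[0,0,0],[0,0,0],70]])

```text
clock: 7.23
eef_pos: [0.5515, -0.0587, 0.0548]
orientation: [-1.016, 1.273, 0.781]
force: [0.7, -0.4, -0.4]
width: 0.763
```

Emit:
arm_command(commands=[[[0,0,0],[-10,0,0],87],[[0,0,0],[-25,0,0],87],[[0,0,0],[-35,0,0],87],[[0,0,0],[-35,0,0],87],[[0,0,0],[-10,0,0],87]])

```text
clock: 7.65
eef_pos: [0.5308, -0.0509, 0.1723]
orientation: [-1.014, 1.279, 0.784]
force: [0.4, -0.1, 0.2]
width: 0.993
```

Run:
```python
from h import *
go([.435,-.305,.15],Rt(-10))
```

```text
clock 7.65 pos [ 0.5308 -0.0509  0.1723] w 0.993 F [ 0.4 -0.1  0.2] q [-0.21  0.22  0.21  2.05  0.04  0.73  1.14]
tool axes
 [[ 0.15 -0.91  0.39]
 [-0.07  0.38  0.92]
 [-0.99 -0.17 -0.01]]
rot needed (tool)  [1.3458 0.1071 0.1439] |deg| 77.8
shift now-axes mm [  25.1   -5.7 -271.3] shift target-axes mm [  22.3 -266.9  -50.3]
```

Emit:
arm_command(commands=[[[0,0,0],[0,0,-24],87],[[0,0,0],[0,0,-36],87],[[0,0,0],[0,0,-36],87],[[0,0,0],[0,0,-36],87],[[0,0,0],[0,0,-36],87],[[0,0,0],[0,0,-36],87],[[0,0,0],[0,0,-36],87],[[0.112,0.009,0.012],[0,0,-20],87],[[0.112,0.009,0.012],[0,0,0],87],[[0.112,0.009,0.012],[0,0,0],87],[[0.112,0.009,0.012],[0,0,0],87],[[0.112,0.009,0.012],[0,0,0],87],[[0.112,0.009,0.012],[0,0,0],87],[[0.112,0.009,0.012],[0,0,0],87],[[0.112,0.009,0.012],[0,0,0],87],[[0.112,0.009,0.012],[0,0,0],87],[[0.112,0.009,0.012],[0,0,0],87],[[0.112,0.009,0.012],[0,0,0],87],[[0.112,0.009,0.012],[0,0,0],87]])

```text
clock: 9.23
eef_pos: [0.4292, -0.3006, 0.199]
orientation: [0.189, 1.527, -0.174]
force: [0.1, -0.5, -0.9]
width: 1.0
```

Run:
```python
from h import *
go([.435,-.305,.1],Rt(-10))
for n_ in("top","side"):
    p,d=eyes.read_camera(n_);np.savez(n_+"2.npz",p=p,d=d);P=cloud(n_,d)
    a=p[120:290,230:470] if n_=="top" else p[150:340,230:450]
    cv2.imwrite(f"pics/{n_}2z.png",cv2.resize(a,None,fx=2.8,fy=2.8,interpolation=cv2.INTER_CUBIC))
    m=(P[...,2]>.066)&(P[...,2]<.095)&(np.hypot(P[...,0]-B[0],P[...,1]-B[1])<.09)
    X=P[m];
    if len(X)<50: continue
    A=np.c_[X[:,:2],np.ones(len(X))];co=np.linalg.lstsq(A,X[:,2],rcond=None)[0]
    print(n_,len(X),co.round(3),"tilt deg",np.degrees(np.arctan(np.hypot(*co[:2]))),X.mean(0).round(4),cv2.minAreaRect((X[:,:2]*1000).astype(np.float32)))
```

```text
clock 9.2333 pos [ 0.4292 -0.3006  0.199 ] w 1.0 F [ 0.1 -0.5 -0.9] q [ 0.06  0.25  0.58  1.96 -0.2   0.95  0.51]
tool axes
 [[ 0.04  0.23  0.97]
 [ 0.01  0.97 -0.23]
 [-1.    0.01  0.04]]
rot needed (tool)  [-0.0577  0.0355 -0.0131] |deg| 4.0
shift now-axes mm [99.1 -4.4  3.2] shift target-axes mm [99.  -3.4  6.5]
top 603 [-0.002 -0.001  0.078] tilt deg 0.12998578406967443 [ 0.5465 -0.0596  0.0775] ((546.905029296875, -59.810081481933594), (50.03024673461914, 104.0240478515625), 66.77058410644531)
```

View pics/top2z.png

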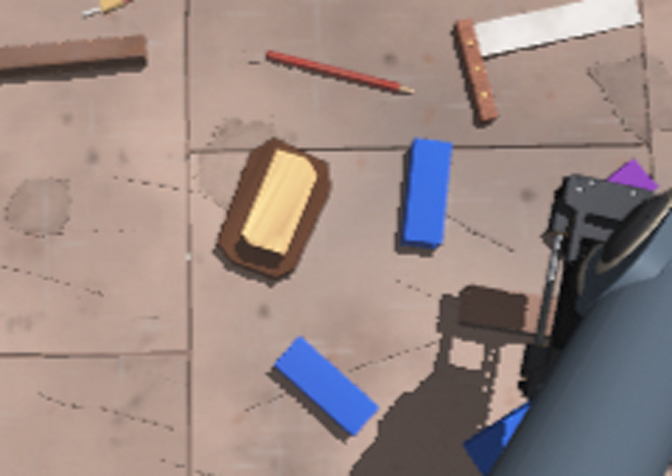

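View pics/side2z.png

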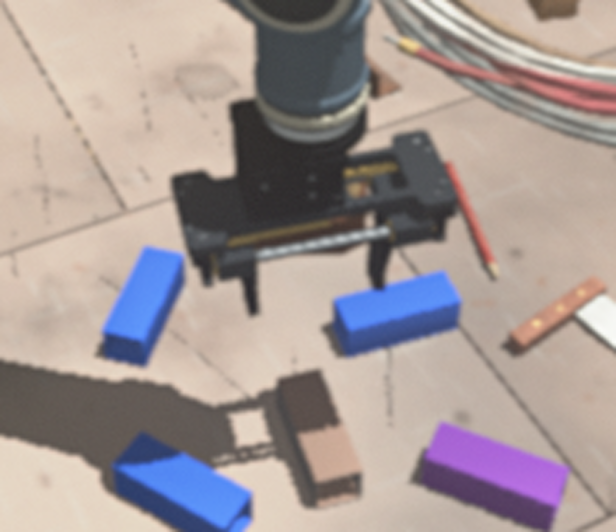

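The wedge is placed with its top level (0.13°) at (0.5465,-0.060,0.0775), in the long direction of the base. Its top-view zoom position is (280,200), well inside the dark base. Next is the tube.

Emit:
arm_command(commands=[[[-0.055,0.033,-0.012],[0,-4,4],70],[[0,0,0],[30,0,0],70],[[0,0,0],[35,0,0],70],[[0,0,0],[20,0,0],70],[[0,0,0],[1,0,0],70]])

```text
clock: 9.75
eef_pos: [0.4356, -0.3067, 0.1154]
orientation: [0.115, 1.554, -0.12]
force: [-1.5, 0.8, -0.0]
width: 0.815
```

Run:
```python
from h import *
go([.435,-.305,.011],Rt(-10))
```

```text
clock 9.75 pos [ 0.4356 -0.3067  0.1154] w 0.815 F [-1.5  0.8 -0. ] q [ 0.12  0.39  0.53  2.01 -0.28  0.79  0.66]
tool axes
 [[ 0.01  0.15  0.99]
 [-0.    0.99 -0.15]
 [-1.   -0.    0.01]]
rot needed (tool)  [0.0247 0.0136 0.0026] |deg| 1.6
shift now-axes mm [104.4   1.9  -2.3] shift target-axes mm [104.4   1.6  -0.9]
```

Emit:
arm_command(commands=[[[0.024,0.013,0.002],[20,1.5,-1],70],[[0,0,0],[25,0,0],70],[[0,0,0],[20,0,0],70]])

```text
clock: 10.0
eef_pos: [0.4388, -0.3069, 0.0544]
orientation: [0.128, 1.556, -0.134]
force: [-1.3, 0.2, -0.0]
width: 0.803
```

Run:
```python
from h import *
go([.435,-.305,.011],Rt(-10))
```

```text
clock 10.0 pos [ 0.4388 -0.3069  0.0544] w 0.803 F [-1.3  0.2 -0. ] q [ 0.16  0.49  0.48  2.05 -0.35  0.68  0.7 ]
tool axes
 [[ 0.01  0.17  0.99]
 [-0.    0.99 -0.17]
 [-1.   -0.    0.01]]
rot needed (tool)  [0.0077 0.011  0.0026] |deg| 0.8
shift now-axes mm [43.4  1.4 -4.5] shift target-axes mm [43.4  1.3 -4. ]
```

Emit:
arm_command(commands=[[[0.006,0.01,0.002],[13,1.5,-4],70],[[0,0.002,0],[15,0,-0.5],70],[[0,0.002,0],[13,0,-0.5],70]])

```text
clock: 10.25
eef_pos: [0.4352, -0.3045, 0.0138]
orientation: [0.131, 1.568, -0.131]
force: [-0.6, -0.1, -0.3]
width: 0.804
```

Run:
```python
from h import *
go([.435,-.305,.011],Rt(-10))
```

```text
clock 10.25 pos [ 0.4352 -0.3045  0.0138] w 0.804 F [-0.6 -0.1 -0.3] q [ 0.2   0.55  0.43  2.06 -0.4   0.6   0.74]
tool axes
 [[-0.    0.17  0.99]
 [ 0.    0.99 -0.17]
 [-1.   -0.   -0.  ]]
rot needed (tool)  [ 0.0072 -0.0011  0.0001] |deg| 0.4
shift now-axes mm [ 2.8 -0.6 -0.1] shift target-axes mm [ 2.8 -0.6 -0.1]
```

Emit:
arm_command(commands=[[[0.006,0,0],[2,0,0],50],[[0,0,0],[1,0,0],20],[[0,0,0],[0.8,0,0],20],[[0,0,0],[0.8,0,0],20],[[0,0,0],[0.8,0,0],20],[[0,0,0],[0.8,0,0],20]])

```text
clock: 10.75
eef_pos: [0.4364, -0.3049, 0.0095]
orientation: [0.134, 1.565, -0.134]
force: [-2.0, 0.4, 5.3]
width: 0.455
```

Run:
```python
from h import *
go([.435,-.305,.011],Rt(-10))
```

```text
clock 10.75 pos [ 0.4364 -0.3049  0.0095] w 0.455 F [-2.   0.4  5.3] q [ 0.2   0.56  0.43  2.06 -0.4   0.6   0.74]
tool axes
 [[ 0.    0.17  0.99]
 [-0.    0.99 -0.17]
 [-1.    0.    0.  ]]
rot needed (tool)  [ 0.0034  0.0013 -0.0001] |deg| 0.2
shift now-axes mm [-1.5 -0.3 -1.3] shift target-axes mm [-1.5 -0.3 -1.3]
```

Emit:
arm_command(commands=[[[0,0,0],[0,0,0],20],[[0,0,0],[-15,0,0],20],[[0,0,0],[-30,0,0],20],[[0,0,0],[-35,0,0],20],[[0,0,0],[-35,0,0],20],[[0,0,0],[-30,0,0],20],[[0,0,0],[-15,0,0],20]])

```text
clock: 11.33
eef_pos: [0.4314, -0.3017, 0.1701]
orientation: [0.14, 1.581, -0.13]
force: [-0.1, -0.7, -2.5]
width: 0.459
```

Run:
```python
from h import *
go([.5465,-.0598,.16],Rt(-23.2+90))
```

```text
clock 11.3333 pos [ 0.4314 -0.3017  0.1701] w 0.459 F [-0.1 -0.7 -2.5] q [ 0.06  0.32  0.58  1.96 -0.21  0.94  0.58]
tool axes
 [[-0.01  0.17  0.99]
 [ 0.01  0.99 -0.17]
 [-1.    0.   -0.01]]
rot needed (tool)  [-1.3376 -0.0091 -0.0137] |deg| 76.6
shift now-axes mm [ 10.2 257.9  72.2] shift target-axes mm [ 10.1 -10.5 267.6]
```

Emit:
arm_command(commands=[[[-0.111,-0.001,-0.001],[0,0,0],20],[[-0.111,-0.001,-0.001],[0,0,0],20],[[-0.111,-0.001,-0.001],[0,0,0],20],[[-0.111,-0.001,-0.001],[0,0,0],20],[[-0.111,-0.001,-0.001],[0,0,0],20],[[-0.111,-0.001,-0.001],[0,0,0],20],[[-0.111,-0.001,-0.001],[0,0,0],20],[[-0.111,-0.001,-0.001],[0,0,0],20],[[-0.111,-0.001,-0.001],[0,0,0],20],[[-0.111,-0.001,-0.001],[0,0,0],20],[[-0.111,-0.001,-0.001],[0,0,0],20],[[-0.111,-0.001,-0.001],[0,0,0],20]])

```text
clock: 12.33
eef_pos: [0.4283, -0.2994, 0.1723]
orientation: [-0.95, 1.347, 0.95]
force: [-0.0, 0.3, -3.5]
width: 0.456
```

Run:
```python
from h import *
go([.5465,-.0598,.17],Rt(-23.2+90))
```

```text
clock 12.3333 pos [ 0.4283 -0.2994  0.1723] w 0.456 F [-0.   0.3 -3.5] q [ 0.29  0.28  0.3   1.96 -0.11  0.91  1.86]
tool axes
 [[ 0.   -0.94  0.34]
 [ 0.    0.34  0.94]
 [-1.   -0.    0.  ]]
rot needed (tool)  [0.0592 0.005  0.0032] |deg| 3.4
shift now-axes mm [  3.7 -29.9 265.5] shift target-axes mm [  2.3 -14.2 266.8]
```

Emit:
arm_command(commands=[[[0.055,0.004,0.003],[0,-2,17],20],[[0,0,0],[0,-2,35],20],[[0,0,0],[0,-2,35],20],[[0,0,0],[0,-2,35],20],[[0,0,0],[0,-2,35],20],[[0,0,0],[0,-2,35],20],[[0,0,0],[0,-2,35],20],[[0,0,0],[0,0,25],20],[[0,0,0],[0,0,8],20]])

```text
clock: 13.08
eef_pos: [0.5399, -0.0602, 0.1686]
orientation: [-0.898, 1.382, 0.903]
force: [-0.2, 0.4, -2.4]
width: 0.46
```

Run:
```python
from h import *
go([.5465,-.0598,.11],Rt(-23.2+90))
```

```text
clock 13.0833 pos [ 0.5399 -0.0602  0.1686] w 0.46 F [-0.2  0.4 -2.4] q [-0.12  0.31  0.19  1.91 -0.07  0.93  1.26]
tool axes
 [[-0.01 -0.92  0.4 ]
 [ 0.    0.4   0.92]
 [-1.    0.01 -0.  ]]
rot needed (tool)  [-0.0081 -0.0025 -0.0059] |deg| 0.6
shift now-axes mm [58.5 -6.2  3.2] shift target-axes mm [58.6 -5.9  3. ]
```

Emit:
arm_command(commands=[[[-0.007,-0.002,-0.005],[10,-5,3],20],[[0,0,0],[20,0,0],20],[[0,0,0],[20,0,0],20],[[0,0,0],[3,0,0],20]])

```text
clock: 13.42
eef_pos: [0.5465, -0.0593, 0.1127]
orientation: [-0.911, 1.372, 0.907]
force: [-0.8, -0.2, -3.0]
width: 0.459
```

Run:
```python
from h import *
go([.5465,-.0598,.0875],Rt(-23.2+90))
```

```text
clock 13.4167 pos [ 0.5465 -0.0593  0.1127] w 0.459 F [-0.8 -0.2 -3. ] q [-0.11  0.39  0.18  1.95 -0.09  0.8   1.29]
tool axes
 [[ 0.   -0.92  0.39]
 [-0.    0.39  0.92]
 [-1.   -0.   -0.  ]]
rot needed (tool)  [ 0.0042 -0.0006  0.0021] |deg| 0.3
shift now-axes mm [25.2 -0.1 -0.4] shift target-axes mm [25.2 -0.2 -0.4]
```

Emit:
arm_command(commands=[[[0.003,0,0.002],[9,0,0],20],[[0,0,0],[8,0,0],20],[[0,0,0],[3,0,0],20]])

```text
clock: 13.67
eef_pos: [0.5449, -0.0638, 0.0903]
orientation: [-0.904, 1.379, 0.902]
force: [-0.3, -0.7, -2.0]
width: 0.459
```

Run:
```python
from h import *
go([.5465,-.0598,.0875],Rt(-23.2+90))
```

```text
clock 13.6667 pos [ 0.5449 -0.0638  0.0903] w 0.459 F [-0.3 -0.7 -2. ] q [-0.1   0.42  0.17  1.97 -0.1   0.76  1.29]
tool axes
 [[-0.   -0.92  0.4 ]
 [-0.    0.4   0.92]
 [-1.    0.   -0.  ]]
rot needed (tool)  [-0.0045 -0.0035 -0.0014] |deg| 0.3
shift now-axes mm [2.8 0.2 4.3] shift target-axes mm [2.8 0.1 4.3]
```

Emit:
arm_command(commands=[[[-0.004,-0.003,-0.001],[0,0,3.5],20],[[0,0,0],[2,0,0],20]])

```text
clock: 13.83
eef_pos: [0.5463, -0.0619, 0.088]
orientation: [-0.905, 1.376, 0.904]
force: [0.2, -0.2, -2.9]
width: 0.457
```

Run:
```python
from h import *
go([.5465,-.0598,.0875],Rt(-23.2+90))
```

```text
clock 13.8333 pos [ 0.5463 -0.0619  0.088 ] w 0.457 F [ 0.2 -0.2 -2.9] q [-0.1   0.43  0.17  1.97 -0.1   0.75  1.3 ]
tool axes
 [[-0.   -0.92  0.4 ]
 [-0.    0.4   0.92]
 [-1.    0.   -0.  ]]
rot needed (tool)  [-0.0024 -0.0008 -0.0001] |deg| 0.1
shift now-axes mm [0.5 0.7 2. ] shift target-axes mm [0.5 0.6 2. ]
```

Still hanging (-2.9 N), so I'm lowering in small steps.

Emit:
arm_command(commands=[[[0,0,0],[1,0.5,1.5],20],[[0,0,0],[1.5,0,0],20]])

```text
clock: 14.0
eef_pos: [0.5468, -0.0609, 0.0872]
orientation: [-0.904, 1.375, 0.903]
force: [-6.4, 2.0, 14.7]
width: 0.455
```

Emit:
arm_command(commands=[[[0,0,0],[-0.5,0,0],20],[[0,0,0],[0,0,0],50],[[0,0,0],[0,0,0],60],[[0,0,0],[0,0,0],60]])

```text
clock: 14.33
eef_pos: [0.5497, -0.0603, 0.0909]
orientation: [-0.907, 1.368, 0.9]
force: [-0.4, -0.7, 0.3]
width: 0.599
```

Emit:
arm_command(commands=[[[0,0,0],[-8,0,0],70],[[0,0,0],[-25,0,0],80],[[0,0,0],[-35,0,0],80],[[0,0,0],[-35,0,0],80],[[0,0,0],[-20,0,0],80]])

```text
clock: 14.75
eef_pos: [0.5461, -0.0598, 0.2159]
orientation: [-0.904, 1.377, 0.905]
force: [1.2, 0.3, -0.2]
width: 0.903
```

Emit:
arm_command(commands=[[[0,0,0],[0,0,20],80],[[0,0,0],[0,0,35],80],[[0,0,0],[0,0,35],80],[[0,0,0],[0,0,35],80],[[0,0,0],[0,0,35],80],[[0,0,0],[0,0,35],80],[[0,0,0],[0,0,35],80],[[0,0,0],[0,0,20],80],[[0,0,0],[0,0,0],80]])

```text
clock: 15.5
eef_pos: [0.656, 0.1757, 0.2341]
orientation: [-0.903, 1.356, 0.885]
force: [-0.9, 0.4, 0.3]
width: 0.923
```

Run:
```python
from h import *
s=r.observe();print(s['clock'],s['eef_pos'].round(3),s['force'].round(1))
for n_ in("top","side"):
    p,d=eyes.read_camera(n_);P=cloud(n_,d)
    a=p[120:290,230:470] if n_=="top" else p[150:340,230:450]
    cv2.imwrite(f"pics/{n_}3z.png",cv2.resize(a,None,fx=2.8,fy=2.8,interpolation=cv2.INTER_CUBIC))
    m=(P[...,2]>.11)&(P[...,2]<.125)&(np.hypot(P[...,0]-B[0],P[...,1]-B[1])<.09)
    X=P[m]
    if len(X)<50: continue
    A=np.c_[X[:,:2],np.ones(len(X))];co=np.linalg.lstsq(A,X[:,2],rcond=None)[0]
    print(n_,len(X),"tilt deg",np.degrees(np.arctan(np.hypot(*co[:2]))),X.mean(0).round(4),cv2.minAreaRect((X[:,:2]*1000).astype(np.float32)))
    m=(P[...,2]>.008)&(P[...,2]<.07)&(np.hypot(P[...,0]-B[0],P[...,1]-B[1])<.09)
    print("base",cv2.minAreaRect((P[m][:,:2]*1000).astype(np.float32)))
```

```text
15.5 [0.656 0.176 0.234] [-0.9  0.4  0.3]
top 566 tilt deg 0.45253034539355264 [ 0.545  -0.0624  0.1177] ((545.7451782226562, -62.60525131225586), (39.948394775390625, 110.51738739013672), 66.6747817993164)
base ((545.9527587890625, -53.97454071044922), (93.26608276367188, 134.19412231445312), 64.78206634521484)
side 503 tilt deg 2.8297557019354134 [ 0.5449 -0.0644  0.1165] ((546.3736572265625, -61.16792678833008), (48.11868667602539, 109.72259521484375), 66.4708480834961)
base ((542.2633666992188, -61.02296447753906), (89.17249298095703, 138.06802368164062), 58.07386016845703)
```

View pics/top3z.png

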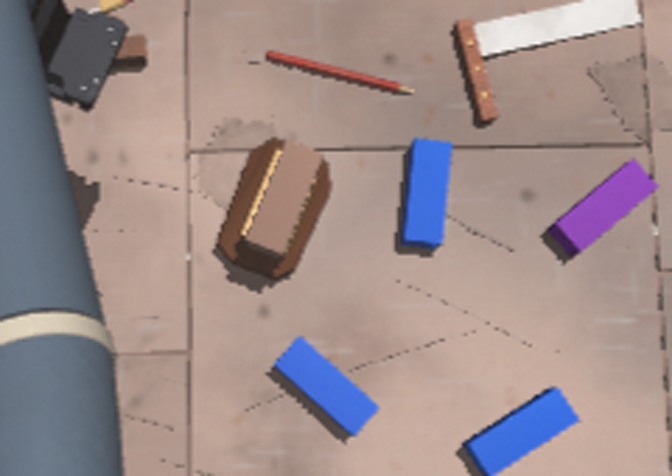

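View pics/side3z.png

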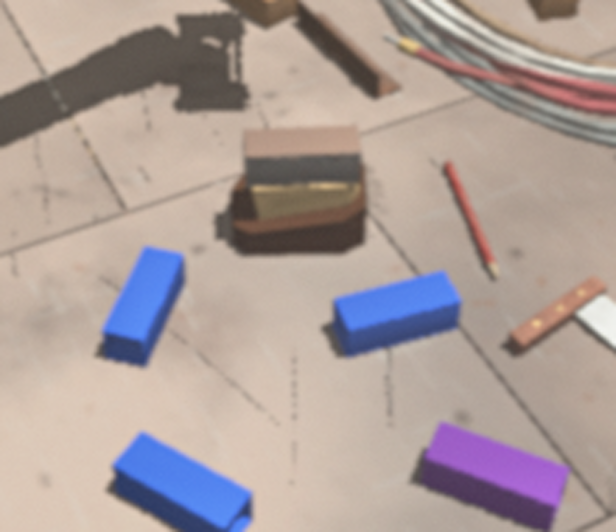

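The stack stands: the tube lies along the pale wedge at (285,195) in the top zoom, about 3 mm off its middle. Its top is at 0.1177 m and level within 0.5° in the top view. The arm is clear.

```bash
python3 -c "
from workcell import order
print(order.hand_in())"
```

```text
the job is handed in; nothing more can be done
None
```

The stack is built and handed in at about 15.6 s of the 64 s allowed. The pale offcut sits on the dark one, turned so the tapers cancel, and the tube lies lengthwise along the middle of the pale offcut.

- **Pale offcut:** when it was let go, before the tube went on, its top was 0.1° off level and about 5 mm from the middle of the dark offcut, at a height of 77.5 mm.
- **Tube:** in the top camera it is level to 0.5°, about 3 mm off the middle of the pale offcut and within 0.5° of its length. Its top is at 117.7 mm, as expected for a tube lying flat on the pale offcut.
- **Dark offcut:** it moved less than about 2 mm between the first and last top-camera views.
- **Bystanders:** I didn't measure them again at the end. Those visible in the last pictures (pencil, try square and part of the angle offcut) show no sign of having moved. The pipe offcut was out of the last views, and the small block could only just be seen.

**Disagreement:** the last side-camera fit gave the tube a tilt of 2.8°. I put this down to its mask including part of the tube's side face (it measured 48 mm across instead of 40), so I went by the top camera. Even 2.8° would be inside the 5° limit.

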